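# Run the last tubes out of the lever dispenser and let its lid down softly

### The arm

A 6-joint arm with a two-finger parallel gripper is mounted at the origin on the work surface. World frame = base frame: x ahead of the robot, y to its left, z up, the work surface at z = 0. Lengths are in mm, angles in degrees, forces in N, time in s.
With the tool pointing down it reaches from about 250 to 800 mm from the base axis. Payload 8.5 kg.
Tool frame: the origin (TCP) lies midway between the tips of the shut fingers; the grasp point (between the pads) lies 19 mm behind it; z points along the fingers, y is the line along which they close (so a half turn about z gives the same grasp; the last joint's range is limited). The gripper opens to 85 mm and grips with 20 to 120 N. Pads are 22 mm wide; open, the fingers measure 114 mm over their backs; the gripper's body (76 mm by 85 mm) begins 54 mm behind the grasp point. The pads swing forward as they close: fully open they stand 13 mm farther back than shut.
Start: joints at [-75.172, 13.648, -0.773, 75.585, 0, 90], TCP at [134.345, -507.474, 231.276] pointing down, gripper open.
Joint ranges: [-152.45, 152.45], [-59.26, 108.67], [-65.41, 83.53], [-104.44, 129.93], [-82.83, 76.93], [-180, 180]. Speed limits (degrees/s): [127.2, 127.2, 159.86, 180, 180, 180].

### API

Orientations are given as [roll, pitch, yaw] about the fixed x, y, z axes, in that order (R = Rz(yaw) Ry(pitch) Rx(roll)).
In Python, from station import get_state, read_camera, camera_params, sign_off gives the robot as it stands.
- The arm moves only by the tool apply_moves, never from a script. Its argument "moves" is a list of rows, each a list of 3 entries, a list of its own where there are three numbers: the shift along the tool's x, y, z in mm, then the turn about the tool's z in rad, then the opening, from -1 (shut) to 1 (fully open). In form: [[[dx, dy, dz], roll, fingers], ...]. A call has 1 to 20 rows; each row is the pose to reach, as a shift and turn from the pose commanded when the call began, along the tool's axes at that moment; what a row does not reach only later rows make up. A row lasts 1/12 s, in which the tool goes at most 41.7 mm and 7.16 degrees, less where a joint would pass 70% of its speed; a pose out of reach is approached as far as the arm can. A call with a gripper value outside its range is refused whole. The fingers move at their own pace and stop on an object; "grip_force" is the grip in N (left out, the last holds). Time passes only in rows, so rows that repeat a pose let the fingers close. It gives the time, the measured TCP pose, the force, the opening and the grip force at its end, in the units of the state.
- get_state(): the state, without advancing time (a new reading comes with each control period).
- read_camera(name): name is "side" or "top" or "wrist"; returns (picture, depth): 420x560x3 uint8, red, green, blue; 420x560 float32, mm along the optical axis (not along the pixel's ray), 0 where there is no reading.
- camera_params(name): a dict with "vertical_fov" (degrees; the focal length in pixels is half the picture's height over the tangent of half this angle, whatever the lens; pixels are square), "cx", "cy" (the principal point, pixels), "eye" and "orientation" of the camera in the world. Camera axes: x right, y down, z forward; pixel columns grow to the right and rows downward; lengths in mm; the calibration is good to about 2 mm. The wrist camera is an equidistant fisheye: a pixel r from the principal point sees the ray r / f radians off the axis. A picture is of the moment at which its call begins: read the wrist's pose just before it. camera_params takes no time and is no camera call; for the wrist camera it gives the pose at the moment of the call.
- sign_off(): hands the job in; it is judged then, once.
The state is a dict: "t": time; "joint_pos": joint angles; "qvel": joint speeds; "tau": joint torques, N m; "eef_pos": TCP position; "eef_rot": TCP orientation; "ft_force": force on the tool from outside, world axes, zero at the start; "moment": the same for the moment, N m; "finger_gap": finger opening in mm; "finger_force": force on a finger pad.
Only numpy, scipy, OpenCV 4.12 (cv2) and the standard library are available. Lean on these libraries where they do the work, as an engineer would, in place of code of your own. Each camera call takes 0.05 s, during which the arm holds its last target. There are 200 camera calls.

### The job

Press the tube dispenser's lever all the way down so that its lid swings up, and keep it down until all five clean tubes have rolled out and lie still in the catch tray; then let the lever rise slowly under your finger, so that the lid comes down softly and shuts without slamming, and take your hand away. Work only by the lever: do not touch the tubes or the lid, and leave the other things on the bench where they are.

Things in the scene. Friction and masses are not known exactly. Their poses are not given: they have to be found in the camera images.
- dispenser: white metal tube dispenser fixed to the bench: channel 318 mm long, 112 wide, 132 tall. Origin on the bench under its middle; -x is its front (towards the robot), +y the lever side (robot's left). Rear (x -0.02 to 0.165): open-topped magazine, floor falling 10 degrees to the front, mouth covered by a slanting lid. Front (x -0.145 to -0.03): open catch tray with walls to 88 mm above the bench
- lever_pad (a point): middle of the upper face of the lever's black finger pad, 46 mm (dispenser's x) x 36 mm; moves with the lever. At rest 130 mm in front of and 92 mm to the +y side of the dispenser's origin, 126 mm above the bench, with 18 mm of air to the tray's side wall. Pushed straight down it sinks 55 mm, to 71 mm above the bench, within 5 mm of one vertical
- lever (a joint): steel lever's angle about its pivot 248 mm behind the pad: 0 up at rest, 0.219 rad fully down at its stop. A rod links it to the lid (1.0 rad). A spring pushes it up: the pad needs about 2.5 N at first, 5 N at the bottom. Let go, it flies up and the lid slams; rising slower than 0.45 rad/s (pad 0.11 m/s) the lid shuts softly
- lid: plain steel flap 112 mm wide, 77 mm long, over the magazine's mouth. Origin on its hinge line, 12 mm behind the dispenser's origin, 127 mm above the bench; z axis upright when shut. Shut, it slants down to the front to an edge 62 mm above the bench; fully open it has swung up 1.0 rad, to about level
- tray (a point): middle of the catch tray's floor, 85 mm in front of the dispenser's origin, 52 mm above the bench
- tube_1: plain white sample tube, 16 mm across, 100 mm long, 15 g, origin at its centre, its y axis along the tube, lying crosswise in the dispenser; number 1 from the lid at the start. Rolls by itself into the tray when the lid is up
- tube_2: plain white sample tube, 16 mm across, 100 mm long, 15 g, origin at its centre, its y axis along the tube, lying crosswise in the dispenser; number 2 from the lid at the start. Rolls by itself into the tray when the lid is up
- tube_3: plain white sample tube, 16 mm across, 100 mm long, 15 g, origin at its centre, its y axis along the tube, lying crosswise in the dispenser; number 3 from the lid at the start. Rolls by itself into the tray when the lid is up
- tube_4: plain white sample tube, 16 mm across, 100 mm long, 15 g, origin at its centre, its y axis along the tube, lying crosswise in the dispenser; number 4 from the lid at the start. Rolls by itself into the tray when the lid is up
- tube_5: plain white sample tube, 16 mm across, 100 mm long, 15 g, origin at its centre, its y axis along the tube, lying crosswise in the dispenser; number 5 from the lid at the start. Rolls by itself into the tray when the lid is up
- tall_bottle: bystander: full water bottle, 64 mm across, 215 mm tall, standing on the lever side, beside the magazine; origin under its middle
- short_bottle: bystander: full water bottle, 60 mm across, 165 mm tall, standing to the right of the tray, beyond the tip box; origin under its middle
- beaker: bystander: glass beaker, 68 mm across, 85 mm tall, standing in front of the tray; origin under its middle
- tip_box: bystander: closed pipette-tip box 122 x 82 mm, 70 mm tall, on the right beside the tray; origin under its middle
- wash_bottle: bystander: white wash bottle with a bent spout, 70 mm across, 212 mm tall, behind on the right beside the tray; origin under its middle
- small_rack: bystander: yellow rack 105 x 40 mm holding three capped tubes upright, 118 mm tall, crosswise on the lever side, 70 mm or more from the lever; origin under its middle
- spatula: bystander: slim steel laboratory spatula 170 mm long, 13 mm at its widest, lying flat crosswise in front of the lever pad, about 80 mm nearer the robot than the pad's centre; its origin is at mid-length

How it is judged (in metres and radians):
On the way:
1. the lever is held all the way down (lid up at least 0.9 rad) while all five tubes have come to rest in the catch tray (value of joint lever above 0.2 rad and angle between lid's own z axis and vertical above 0.9 rad and x of tube_1 in the frame of dispenser between -0.15 and -0.033 m and y of tube_1 in the frame of dispenser between -0.06 and 0.06 m and height (world z) of tube_1 between 0.04 and 0.085 m and linear speed of each of tube_1, tube_2, tube_3, tube_4, tube_5 below 0.05 m/s and x of tube_2 in the frame of dispenser between -0.15 and -0.033 m and y of tube_2 in the frame of dispenser between -0.06 and 0.06 m and height (world z) of tube_2 between 0.04 and 0.085 m and x of tube_3 in the frame of dispenser between -0.15 and -0.033 m and y of tube_3 in the frame of dispenser between -0.06 and 0.06 m and height (world z) of tube_3 between 0.04 and 0.085 m and x of tube_4 in the frame of dispenser between -0.15 and -0.033 m and y of tube_4 in the frame of dispenser between -0.06 and 0.06 m and height (world z) of tube_4 between 0.04 and 0.085 m and x of tube_5 in the frame of dispenser between -0.15 and -0.033 m and y of tube_5 in the frame of dispenser between -0.06 and 0.06 m and height (world z) of tube_5 between 0.04 and 0.085 m), for 0.2 s.
At the end, for the whole second after the job is handed in: Lever up (within 0.01 rad of rest) and lid shut (within 0.05 rad); all five tubes lie still in the catch tray (value of joint lever below 0.01 rad and angle between lid's own z axis and vertical below 0.05 rad and x of tube_1 in the frame of dispenser between -0.15 and -0.033 m and y of tube_1 in the frame of dispenser between -0.06 and 0.06 m and height (world z) of tube_1 between 0.04 and 0.085 m and linear speed of each of tube_1, tube_2, tube_3, tube_4, tube_5 below 0.05 m/s and x of tube_2 in the frame of dispenser between -0.15 and -0.033 m and y of tube_2 in the frame of dispenser between -0.06 and 0.06 m and height (world z) of tube_2 between 0.04 and 0.085 m and x of tube_3 in the frame of dispenser between -0.15 and -0.033 m and y of tube_3 in the frame of dispenser between -0.06 and 0.06 m and height (world z) of tube_3 between 0.04 and 0.085 m and x of tube_4 in the frame of dispenser between -0.15 and -0.033 m and y of tube_4 in the frame of dispenser between -0.06 and 0.06 m and height (world z) of tube_4 between 0.04 and 0.085 m and x of tube_5 in the frame of dispenser between -0.15 and -0.033 m and y of tube_5 in the frame of dispenser between -0.06 and 0.06 m and height (world z) of tube_5 between 0.04 and 0.085 m); the robot touches nothing.
It fails at once if the lid slams: the lever rises faster than 0.5 rad/s (velocity of joint lever below -0.5 rad/s).
It fails at once if the robot touches the lid (contact force between any of the fingers, the arm and lid above 0.5 N).
It fails at once if the robot touches a tube (contact force between any of the fingers, the arm and tube_1 above 0.2 N or contact force between any of the fingers, the arm and tube_2 above 0.2 N or contact force between any of the fingers, the arm and tube_3 above 0.2 N or contact force between any of the fingers, the arm and tube_4 above 0.2 N or contact force between any of the fingers, the arm and tube_5 above 0.2 N).
It fails at once if a tube is lifted or leaves the dispenser ((height (world z) of tube_1 above 0.13 m or height (world z) of tube_1 below 0.035 m) or (height (world z) of tube_2 above 0.13 m or height (world z) of tube_2 below 0.035 m) or (height (world z) of tube_3 above 0.13 m or height (world z) of tube_3 below 0.035 m) or (height (world z) of tube_4 above 0.13 m or height (world z) of tube_4 below 0.035 m) or (height (world z) of tube_5 above 0.13 m or height (world z) of tube_5 below 0.035 m)).
It fails at once if another thing on the bench is moved more than 30 mm, lifted or tipped (distance of any of tall_bottle, short_bottle, beaker, tip_box, wash_bottle, small_rack, spatula from where it was at the start of the episode above 0.03 m or angle between any of tall_bottle, short_bottle, beaker, tip_box, wash_bottle, small_rack's own z axis and vertical above 0.3 rad or height (world z) of spatula above 0.03 m).
It also fails if it takes over 35 s, if anything falls off the work surface, if the arm or the gripper's body presses on something with over 40 N, if the wrist force passes 120 N, or if a joint passes its speed limit or range.

## Working session

There is one attempt and no reset: what is moved stays moved. The work goes in short steps, Python scripts to look and compute and a tool call to move; the robot and the scene stay as the last step left them, time stands still between calls to the robot, and variables do not carry over. Pictures are saved under pics/ and viewed, at most 10 in all, crops included, and the job is handed in when it is done.

Besides the shell and the picture viewer there is one more tool, called after "Request:" as name(argument=value, ...) on one line, values as JSON. apply_moves: Moves the arm, as the interface text tells. Its arguments: {"type":"object","properties":{"moves":{"type":"array"},"grip_force":{"type":"number"}},"required":["moves"]}

```bash
mkdir -p pics; cat > h.py <<'E'
import numpy as np, cv2
from scipy.spatial.transform import Rotation as R
from station import *
def cam(n):
    p=camera_params(n); im,d=read_camera(n); return p,im,d
def rot(o):
    o=np.array(o,float)
    return o if o.shape==(3,3) else R.from_euler('xyz',o,degrees=True).as_matrix()
def world(p,u,v,z):
    f=210/np.tan(np.radians(p['vertical_fov'])/2)
    return np.array(p['eye'])+rot(p['orientation'])@np.array([(u-p['cx'])/f*z,(v-p['cy'])/f*z,z])
def cloud(p,d):
    f=210/np.tan(np.radians(p['vertical_fov'])/2)
    v,u=np.mgrid[:420,:560]
    c=np.stack([(u-p['cx'])/f*d,(v-p['cy'])/f*d,d],-1)
    return c@rot(p['orientation']).T+np.array(p['eye'])
E
python3 - <<'E'
from h import *
s=get_state();print(s)
for n in('top','side'):
    p,im,d=cam(n);print(n,p)
    cv2.imwrite(f'pics/{n}0.png',im[:,:,::-1]);np.savez(f'{n}0.npz',im=im,d=d,c=cloud(p,d))
E
```

```text
{'t': 0.0, 'joint_pos': array([-7.51715572e+01,  1.36820030e+01, -8.14732837e-01,  7.55837934e+01,
       -3.01814146e-03,  9.00009563e+01]), 'qvel': array([-0.01172852,  0.08970956, -0.02094695, -0.09840356,  0.02891664,
       -0.01504427]), 'tau': array([-1.09029646e-03, -5.38778973e+01,  3.46436656e+01,  1.83677219e-02,
       -1.39149088e-04, -1.16237405e-05]), 'eef_pos': array([ 134.24523025, -507.14157129,  230.68305451]), 'eef_rot': array([-1.79919471e+02,  3.01948263e-03,  1.48274907e+01]), 'ft_force': array([-1.27281031,  0.20190387,  0.09901831]), 'moment': array([-0.00238509,  0.0157514 , -0.04669382]), 'finger_force': 0.0, 'finger_gap': 85.53471831469982}
top {'vertical_fov': 53.08796168530671, 'cx': 278.6814056226242, 'cy': 207.1886655009513, 'eye': array([453.91818973,  18.41459811, 858.21293951]), 'orientation': array([-172.3903839 ,   -2.22444798,  -90.87961685])}
side {'vertical_fov': 43.457818385236216, 'cx': 266.31044664650403, 'cy': 215.99501938616055, 'eye': array([529.21185896, 833.9732307 , 933.37837004]), 'orientation': array([-135.76735425,    0.38905937, -178.27596304])}
```

View pics/top0.png

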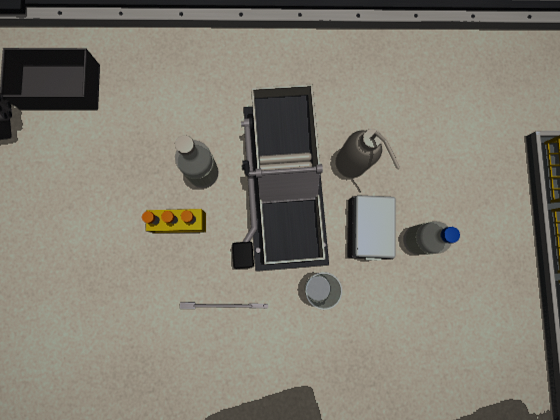

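View pics/side0.png

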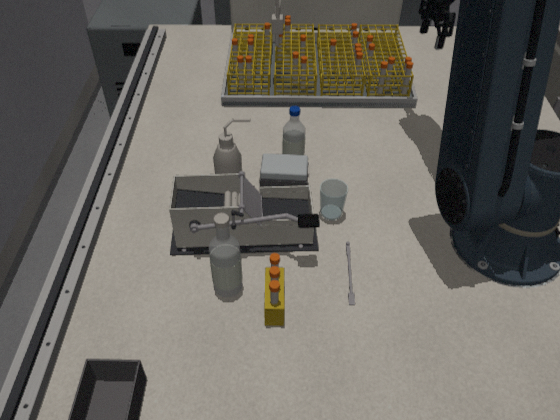

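The top view shows the pad at about (242,255), the tray at (293,230), the spatula at (222,305) and the beaker at (318,290). The side view has the pad at (309,221). Next I'll measure the pad and the dispenser's yaw.

```bash
python3 - <<'E'
from h import *
for n,(u0,u1,v0,v1) in dict(top=(225,262,235,275),side=(292,325,208,234)).items():
    z=np.load(n+'0.npz');c=z['c'][v0:v1,u0:u1];g=z['im'][v0:v1,u0:u1].max(-1)
    m=(g<60)&(abs(c[...,2]-126)<8)
    q=c[m];print(n,m.sum(),np.median(q,0),q.min(0),q.max(0))
    (x,y),wh,a=cv2.minAreaRect(q[:,:2].astype(np.float32));print('rect',x,y,wh,a)
c=np.load('top0.npz')['c']
for nm,(u,v) in dict(trayFL=(257,263),trayFR=(327,262),magRL=(254,90),magRR=(311,88),spatL=(182,305),spatR=(265,306),beaker=(318,290),tray=(293,230)).items(): print(nm,c[v,u].round())
# top edges of walls, height 85..135
q=c[80:275,240:335]; m=(abs(q[...,2]-88)<4)
w=q[m]; print('tray walls',cv2.minAreaRect(w[w[:,0]<np.median(w[:,0])+60][:,:2].astype(np.float32)), w.min(0),w.max(0))
m=(abs(q[...,2]-132)<4)&(q[...,0]>c[165,290,0]); w=q[m]; print('mag walls',cv2.minAreaRect(w[:,:2].astype(np.float32)))
E
```

```text
top 541 [468.78310157  53.06683969 125.48604235] [446.39096779  34.27763449 119.41556542] [492.96903957  70.79101322 129.65350776]
rect 469.10137939453125 52.725914001464844 (46.13367462158203, 35.635475158691406) 3.6952404975891113
side 275 [469.78313737  58.74680892 125.42058394] [447.72928617  30.83813751 118.50120723] [492.59573955  75.2396124  129.78411713]
rect 469.746826171875 52.72980499267578 (44.793025970458984, 43.23680114746094) 2.607271671295166
trayFL [455.  29.   7.]
trayFR [ 455. -113.    3.]
magRL [766.  30. 129.]
magRR [769. -74. 131.]
spatL [375. 178.   3.]
spatR [370.  14.   7.]
beaker [399. -93.   2.]
tray [517. -42.  51.]
tray walls ((597.7359008789062, -22.086380004882812), (344.5375061035156, 133.02610778808594), 5.581742286682129) [ 432.75338971 -105.03990726   84.00149917] [772.42447997  55.99522296  91.98365817]
mag walls ((704.46728515625, -24.12118911743164), (138.65065002441406, 112.08257293701172), 3.6625187397003174)
```

Request:
apply_moves(moves=[[[23, -23, 0], 0.01, -1], [[53, -52, 0], 0.04, -1], [[83, -81, 0], 0.08, -1], [[113, -110, 0], 0.12, -1], [[143, -140, 0], 0.16, -1], [[173, -169, 0], 0.19, -1], [[203, -198, 0], 0.194, -1], [[233, -228, 0], 0.194, -1], [[263, -257, 0], 0.194, -1], [[293, -286, 0], 0.194, -1], [[323, -316, 0], 0.194, -1], [[353, -345, 0], 0.194, -1], [[383, -374, 0], 0.194, -1], [[413, -404, 0], 0.194, -1], [[438, -428, 0], 0.194, -1], [[455, -445, 0], 0.194, -1], [[464, -453, 0], 0.194, -1], [[467, -456, 0], 0.194, -1], [[467, -456, 0], 0.194, -1], [[467, -456, 0], 0.194, -1]])

```text
t: 1.77
eef_pos: [469.4, 39.7, 231.2]
eef_rot: [-179.4, 0.1, 4.5]
ft_force: [-0.0, 0.5, -0.1]
finger_gap: -0.1
finger_force: 0.0
```

Request:
apply_moves(moves=[[[0, 0, 15], 0, -1], [[0, 0, 30], 0, -1], [[0, 0, 45], 0, -1], [[0, 0, 45], 0, -1], [[0, 0, 45], 0, -1]])

```text
t: 2.18
eef_pos: [469.1, 40.1, 186.4]
eef_rot: [-179.4, 0.1, 4.5]
ft_force: [-0.2, 0.1, -0.3]
finger_gap: 0.1
finger_force: 0.0
```

```bash
python3 - <<'E'
from h import *
s=get_state();print({k:np.round(s[k],2) for k in('t','eef_pos','eef_rot','ft_force','qvel')})
ims=[]
for n,(u,v) in dict(side=(309,221),top=(242,255)).items():
    p,im,d=cam(n);ims.append(cv2.resize(im[v-85:v+65,u-70:u+70,::-1],None,fx=2.8,fy=2.8,interpolation=cv2.INTER_CUBIC))
cv2.imwrite('pics/a.png',np.hstack(ims))
E
```

```text
{'t': np.float64(2.18), 'eef_pos': array([469.08,  40.09, 186.39]), 'eef_rot': array([-1.7944e+02,  7.0000e-02,  4.5200e+00]), 'ft_force': array([-0.2 ,  0.07, -0.31]), 'qvel': array([ 0.44, -0.49,  2.04,  0.69,  0.14, -0.02])}
```

View pics/a.png

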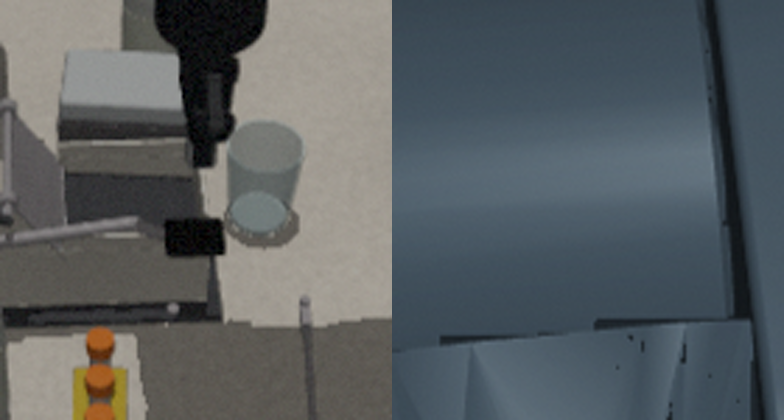

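The side crop shows the shut fingertips at (203,155), above the pad at (195,237). The arm hides the pad in the top view. The tool stopped about 13 mm short in y, so I'll correct that and descend to just above the pad.

Request:
apply_moves(moves=[[[0, -7, 5], 0, -1], [[0, -13, 15], 0, -1], [[0, -13, 30], 0, -1], [[0, -13, 42], 0, -1], [[0, -13, 50], 0, -1], [[0, -13, 50], 0, -1], [[0, -13, 50], 0, -1]])

```text
t: 2.87
eef_pos: [469.6, 47.5, 136.6]
eef_rot: [-179.1, 0.0, 5.2]
ft_force: [-0.5, 0.4, -0.1]
finger_gap: 0.0
finger_force: 0.0
```

```bash
python3 - <<'E'
from h import *
p,im,d=cam('side');u,v=309,221
a=cv2.resize(im[v-60:v+30,u-60:u+60,::-1],None,fx=6,fy=6,interpolation=cv2.INTER_CUBIC)
a=cv2.convertScaleAbs(a,alpha=2,beta=10)
cv2.imwrite('pics/b.png',a)
c=cloud(p,d);q=c[210:234,290:328];m=(im[210:234,290:328].max(-1)<60)&(abs(q[...,2]-126)<6);print(np.median(q[m],0),m.sum())
E
```

```text
[471.34425367  58.45725099 125.53663877] 261
```

View pics/b.png

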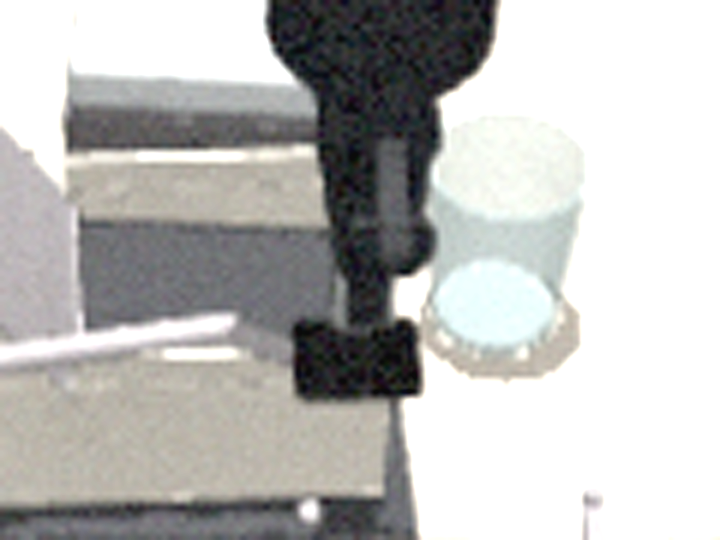

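The fingers are over the pad but still about 5 mm short in y. I'll check the joints before pressing.

```bash
python3 - <<'E'
from h import *
s=get_state();print({k:np.round(s[k],2) for k in('t','joint_pos','eef_pos','eef_rot','ft_force','qvel','tau')})
E
```

```text
{'t': np.float64(2.92), 'joint_pos': array([  5.19,  11.58, -17.91,  60.48,   0.91, 180.  ]), 'eef_pos': array([469.93,  47.55, 137.05]), 'eef_rot': array([-1.7909e+02, -3.0000e-02,  5.1900e+00]), 'ft_force': array([ 0.08, -0.17, -0.03]), 'qvel': array([-0.03, -0.29,  0.45,  0.01, -0.09, -0.05]), 'tau': array([ 2.000e-02, -4.741e+01,  3.114e+01, -3.000e-02,  6.000e-02,
        0.000e+00])}
```

Request:
apply_moves(moves=[[[0, -5, 0], 0.0, -1], [[0, -9, 0], 0, -1], [[0, -9, 0], 0, -1], [[0, -9, 0], 0, -1]])

```text
t: 3.25
eef_pos: [469.4, 51.8, 137.0]
eef_rot: [-178.9, -0.0, 5.6]
ft_force: [-0.9, 0.4, -0.1]
finger_gap: -0.2
finger_force: 0.0
```

```bash
python3 - <<'E'
from h import *
s=get_state();print({k:np.round(s[k],2) for k in('t','joint_pos','eef_pos','eef_rot','ft_force','qvel','tau')})
E
```

```text
{'t': np.float64(3.25), 'joint_pos': array([  5.57,  11.58, -17.92,  60.47,   1.13, 180.  ]), 'eef_pos': array([469.43,  51.83, 136.97]), 'eef_rot': array([-1.7887e+02, -3.0000e-02,  5.5700e+00]), 'ft_force': array([-0.86,  0.38, -0.06]), 'qvel': array([-0.15,  0.2 , -0.2 ,  0.01, -0.14,  0.03]), 'tau': array([  0.07, -48.12,  31.82,  -0.  ,   0.1 ,  -0.  ])}
```

Joint 6 is sitting at its 180° limit, which explains the drift. I'll turn back away from it.

Request:
apply_moves(moves=[[[0, 0, 0], -0.1, -1], [[0, 0, 0], -0.2, -1], [[0, 0, 0], -0.3, -1], [[0, 0, 0], -0.3, -1], [[0, 0, 0], -0.3, -1]])

```text
t: 3.67
eef_pos: [469.3, 51.7, 136.7]
eef_rot: [-178.9, -0.3, 22.6]
ft_force: [-0.2, -0.6, -0.4]
finger_gap: -0.1
finger_force: 0.0
```

```bash
python3 - <<'E'
from h import *
s=get_state();print({k:np.round(s[k],2) for k in('t','joint_pos','eef_pos','eef_rot','ft_force','qvel')})
E
```

```text
{'t': np.float64(3.67), 'joint_pos': array([  5.55,  11.59, -17.94,  60.46,   1.13, 162.98]), 'eef_pos': array([469.28,  51.68, 136.73]), 'eef_rot': array([-178.92,   -0.33,   22.57]), 'ft_force': array([-0.22, -0.61, -0.39]), 'qvel': array([-0.07,  0.05, -0.07, -0.04, -0.15,  1.42])}
```

Request:
apply_moves(moves=[[[0, 0, 3], 0, -1], [[0, 0, 6], 0, -1], [[0, 0, 9], 0, -1], [[0, 0, 12], 0, -1], [[0, 0, 15], 0, -1], [[0, 0, 18], 0, -1], [[0, 0, 20], 0, -1], [[0, 0, 20], 0, -1]])

```text
t: 4.33
eef_pos: [468.9, 52.1, 116.1]
eef_rot: [-178.9, -0.3, 22.7]
ft_force: [-0.5, 0.1, 0.6]
finger_gap: -0.2
finger_force: 0.1
```

Request:
apply_moves(moves=[[[0, 0, 3], 0, -1], [[0, 0, 6], 0, -1], [[0, 0, 9], 0, -1], [[0, 0, 12], 0, -1], [[0, 0, 15], 0, -1], [[0, 0, 18], 0, -1], [[0, 0, 21], 0, -1], [[0, 0, 24], 0, -1], [[0, 0, 27], 0, -1], [[0, 0, 30], 0, -1], [[0, 0, 33], 0, -1], [[0, 0, 36], 0, -1], [[0, 0, 39], 0, -1], [[0, 0, 42], 0, -1], [[0, 0, 43], 0, -1], [[0, 0, 44], 0, -1], [[0, 0, 44], 0, -1]])

```text
t: 5.75
eef_pos: [469.3, 52.8, 72.9]
eef_rot: [-178.9, -0.3, 22.7]
ft_force: [-4.5, -4.3, 8.0]
finger_gap: 0.0
finger_force: 4.8
```

```bash
python3 - <<'E'
from h import *
s=get_state();print({k:np.round(s[k],2) for k in('t','eef_pos','ft_force','moment','joint_pos')})
p,im,d=cam('side');u,v=275,210
a=cv2.resize(im[v-60:v+60,u-80:u+80,::-1],None,fx=5,fy=5,interpolation=cv2.INTER_CUBIC)
cv2.imwrite('pics/c.png',cv2.convertScaleAbs(a,alpha=2,beta=10))
E
```

```text
{'t': np.float64(5.75), 'eef_pos': array([469.28,  52.75,  72.87]), 'ft_force': array([-4.49, -4.27,  8.  ]), 'moment': array([-0.78,  0.91,  0.03]), 'joint_pos': array([  5.7 ,  15.  , -23.94,  51.04,   1.11, 162.96])}
```

View pics/c.png

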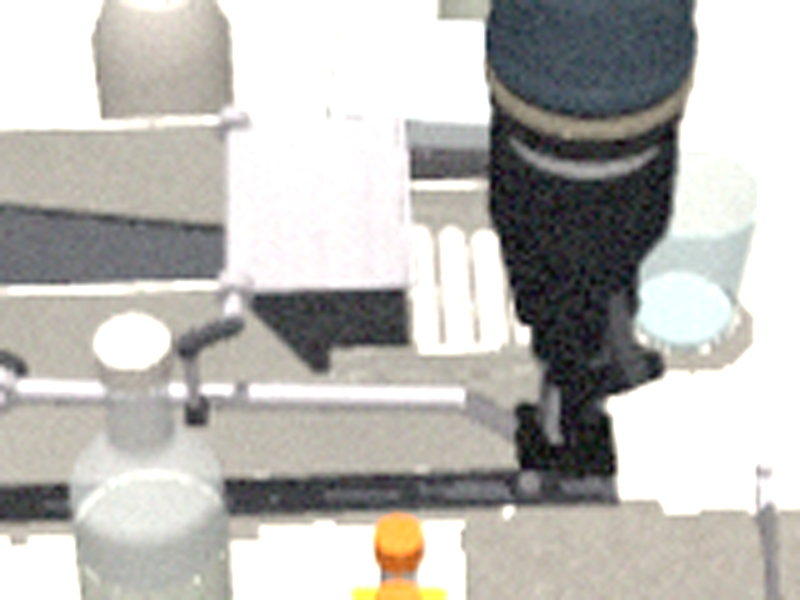

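The lid is up and level, and the white tubes lie in the tray at about (420–520,290). I'll press 2 mm further to be sure the lever is on its stop, then hold.

Request:
apply_moves(moves=[[[0, 0, 1], 0, -1], [[0, 0, 2], 0, -1], [[0, 0, 2], 0, -1], [[0, 0, 2], 0, -1], [[0, 0, 2], 0, -1], [[0, 0, 2], 0, -1], [[0, 0, 2], 0, -1], [[0, 0, 2], 0, -1], [[0, 0, 2], 0, -1], [[0, 0, 2], 0, -1], [[0, 0, 2], 0, -1], [[0, 0, 2], 0, -1]])

```text
t: 6.8
eef_pos: [469.4, 52.7, 72.3]
eef_rot: [-179.0, -0.4, 22.7]
ft_force: [-10.2, -5.6, 26.4]
finger_gap: 0.1
finger_force: 14.2
```

```bash
python3 - <<'E'
from h import *
s=get_state();print({k:np.round(s[k],2) for k in('t','eef_pos','ft_force','moment')})
c0=np.load('side0.npz')['c']
p,im,d=cam('side');c=cloud(p,d)
w=c[150:225,240:300]; m=(abs(w[...,2]-64)<8)&(im[150:225,240:300].min(-1)>130);q=w[m]
print('tubes',m.sum(),q.min(0),q.max(0))
q=(q[:,:2]-[604.7,-30.6])@np.array([[.998,-.0645],[.0645,.998]]); print('disp frame',np.percentile(q,[1,99],axis=0))
print('hist x',np.histogram(q[:,0],bins=np.arange(-.15,0.02,.008)*1000))
a=cv2.resize(im[150:225,235:335,::-1],None,fx=8,fy=8,interpolation=cv2.INTER_CUBIC)
cv2.imwrite('pics/d.png',cv2.convertScaleAbs(a,alpha=1.3,beta=10))
pts=c[192:206,305:320]; print('lid z',np.median(c[172:192,245:270].reshape(-1,3),0), c[160,260],c[200,260])
E
```

```text
{'t': np.float64(6.8), 'eef_pos': array([469.4 ,  52.72,  72.29]), 'ft_force': array([-10.19,  -5.56,  26.37]), 'moment': array([-0.97,  1.97, -0.03])}
tubes 719 [ 485.54094679 -236.82182724   61.18468722] [5.79044442e+02 5.77990122e-01 7.19864770e+01]
disp frame [[-111.98280798 -199.83706774]
 [ -37.54787669   29.47312555]]
hist x (array([  0,   0,   0,   0,  22, 116,  62, 115,  67, 110,  62,  55,  56,
        43,  11,   0,   0,   0,   0,   0,   0]), array([-150., -142., -134., -126., -118., -110., -102.,  -94.,  -86.,
        -78.,  -70.,  -62.,  -54.,  -46.,  -38.,  -30.,  -22.,  -14.,
         -6.,    2.,   10.,   18.]))
lid z [582.70016938 -56.73742668 129.97374007] [ 5.86774383e+02 -2.89252980e+02 -6.85172674e-02] [573.36783826   6.28741413 132.4806537 ]
```

View pics/d.png

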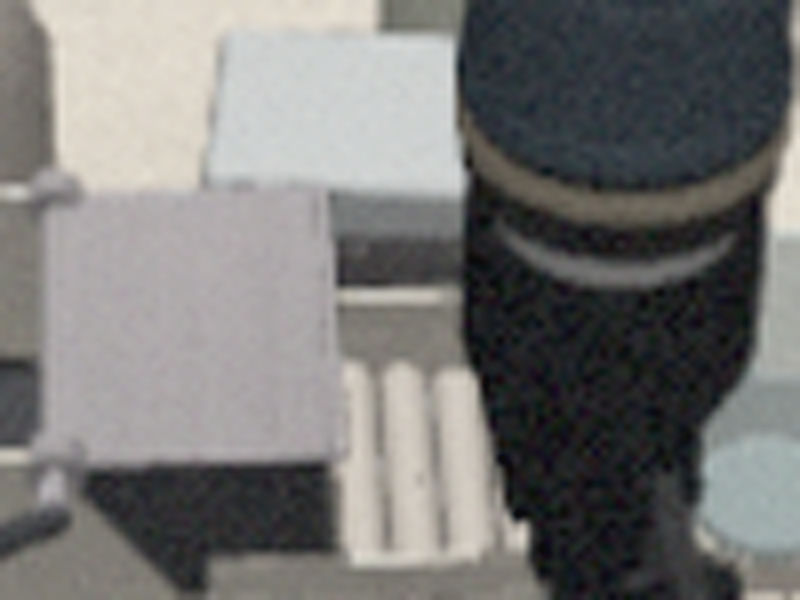

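The lever is on its stop at 26 N and the lid is level. Tubes fill the tray from x about -65 forwards, with the front ones hidden under the gripper, and the magazine is empty. Now I'll let the lever rise slowly.

Request:
apply_moves(moves=[[[0, 0, -0.5], 0, -1], [[0, 0, -1], 0, -1], [[0, 0, -1.5], 0, -1], [[0, 0, -2], 0, -1], [[0, 0, -3], 0, -1], [[0, 0, -4], 0, -1], [[0, 0, -6], 0, -1], [[0, 0, -8], 0, -1], [[0, 0, -10], 0, -1], [[0, 0, -12], 0, -1], [[0, 0, -14], 0, -1], [[0, 0, -16], 0, -1], [[0, 0, -18], 0, -1], [[0, 0, -20], 0, -1], [[0, 0, -22], 0, -1], [[0, 0, -24], 0, -1], [[0, 0, -26], 0, -1], [[0, 0, -28], 0, -1], [[0, 0, -29], 0, -1], [[0, 0, -30], 0, -1]])

```text
t: 8.52
eef_pos: [469.5, 52.6, 100.9]
eef_rot: [-178.9, -0.4, 22.7]
ft_force: [-1.8, 0.1, 3.9]
finger_gap: 0.3
finger_force: 2.0
```

Request:
apply_moves(moves=[[[0, 0, -1], 0, -1], [[0, 0, -3], 0, -1], [[0, 0, -5], 0, -1], [[0, 0, -7], 0, -1], [[0, 0, -9], 0, -1], [[0, 0, -11], 0, -1], [[0, 0, -13], 0, -1], [[0, 0, -15], 0, -1], [[0, 0, -17], 0, -1], [[0, 0, -18.5], 0, -1], [[0, 0, -20], 0, -1], [[0, 0, -21.5], 0, -1], [[0, 0, -23], 0, -1], [[0, 0, -24.5], 0, -1], [[0, 0, -26], 0, -1], [[0, 0, -27.5], 0, -1], [[0, 0, -29], 0, -1], [[0, 0, -30.5], 0, -1], [[0, 0, -32], 0, -1], [[0, 0, -33.5], 0, -1]])

```text
t: 10.18
eef_pos: [469.0, 51.7, 134.1]
eef_rot: [-178.9, -0.3, 22.7]
ft_force: [-0.2, 0.1, -0.1]
finger_gap: -0.0
finger_force: 0.0
```

Request:
apply_moves(moves=[[[0, 0, -3], 0, -1], [[0, 0, -6], 0, -1], [[0, 0, -12], 0, -1], [[0, 0, -24], 0, -1], [[0, 0, -44], 0, -1], [[0, 0, -70], 0, -1], [[0, 0, -95], 0, -1], [[0, 0, -110], 0, -1], [[0, 0, -115], 0, -1], [[0, 0, -115], 0, -1]])

```text
t: 11.02
eef_pos: [470.1, 49.5, 250.4]
eef_rot: [-179.0, -0.5, 22.7]
ft_force: [0.2, 0.4, -0.2]
finger_gap: 0.3
finger_force: 0.0
```

```bash
python3 - <<'E'
from h import *
p,im,d=cam('side')
cv2.imwrite('pics/e.png',cv2.resize(im[130:290,165:365,::-1],None,fx=3.7,fy=3.7,interpolation=cv2.INTER_CUBIC))
c=cloud(p,d)
q=c[205:234,290:328];m=(im[205:234,290:328].max(-1)<60)&(abs(q[...,2]-126)<6);print(np.median(q[m],0),m.sum())
E
```

```text
[469.69527654  58.21286517 125.7166773 ] 262
```

View pics/e.png

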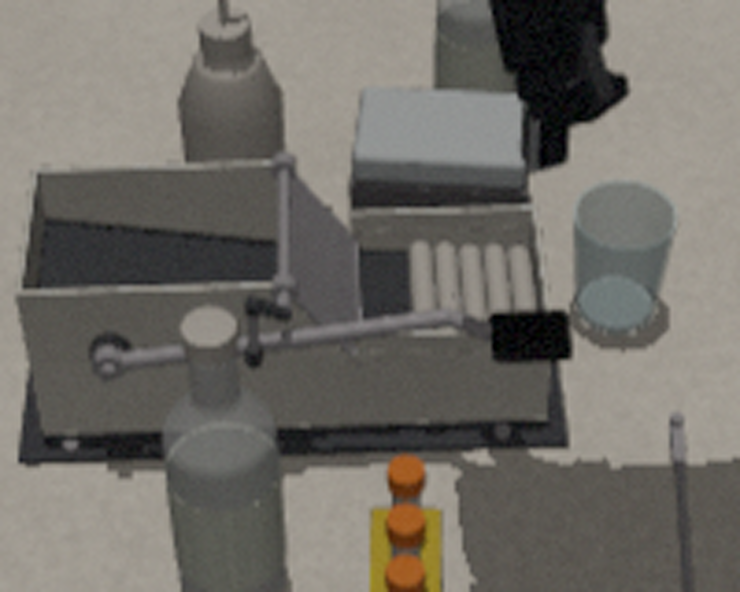

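All five tubes lie side by side in the tray at (420–525,280). The lid is shut at (320,240), the pad is back up at 126 mm at (531,336), and the hand is clear.

```bash
python3 -c "
from station import *
print(sign_off())"
```

```text
the job is handed in; nothing more can be done
None
```

I pressed the lever to its stop until all five tubes lay in the tray, let it rise slowly until the lid shut, took the hand clear and handed the job in; no verdict was returned.

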